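# Level the carving board and hold the straightedge over it

### The arm

A 6-joint arm with a two-finger parallel gripper is mounted at the origin on the work surface. World frame = base frame: x ahead of the robot, y to its left, z up, the work surface at z = 0. Lengths are in mm, angles in degrees, forces in N, time in s.
With the tool pointing down it reaches from about 325 to 850 mm from the base axis. Payload 4.4 kg.
Tool frame: the origin (TCP) lies on the centre line of the jaws, within the pads' length; the fingertips stand 17 mm ahead of it and the grasp point (between the pads) lies 2 mm behind it; z points along the fingers, y is the line along which they close (so a half turn about z gives the same grasp; the last joint's range is limited). The gripper opens to 94 mm and grips with 3 to 60 N. Pads are 16 mm wide; open, the fingers measure 119 mm over their backs; the gripper's body (75 mm by 177 mm) begins 78 mm behind the grasp point.
Start: joints at [-8.623, 11.837, 88.321, -0, 79.842, -8.623], TCP at [575.002, -0.012, 222.447] pointing down, gripper open.
Joint ranges: [-156.59, 156.59], [-49.26, 127.26], [12.9, 141.05], [-63.56, 243.56], [4.71, 150.69], [-161.64, 161.64]. Speed limits (degrees/s): [159.86, 159.86, 180, 180, 180, 180].

### API

Orientations are given as a 3x3 rotation matrix whose columns are the frame's x, y, z axes.
In Python, from rig import read_state, get_image, sign_off, look_for, trace gives the robot as it stands.
- The arm moves only by the tool step_arm, never from a script. Its arguments are lists of equal length, an entry for each row: "travel": the shift along the tool's x, y, z each as a share of 0.06 m, from -1 to 1, a list of three; "yaw": the turn about the tool's z as a share of 0.08 rad, from -1 to 1. In form: {"travel": [[dx, dy, dz], ...], "yaw": [yaw, ...]}. A call has 1 to 5 rows; each row shifts and turns the commanded pose from where the row before left it, along the tool's axes as they then stand; what a row does not reach is not made up. A row lasts 1/8 s, in which the tool goes at most 62.5 mm and 10.7 degrees, less where a joint would pass 70% of its speed; a pose out of reach is approached as far as the arm can. A call with a number of a shift or a turn outside -1 to 1 is refused whole. A call with a gripper value outside its range is refused whole. "grip" is the closure, from 0 (fully open) to 1 (shut), set as the call begins (left out, the last holds). The fingers move at their own pace and stop on an object; "force" is the grip in N (left out, the last holds). Time passes only in rows, so rows that do not move let the fingers close. It gives the time, the measured TCP pose, the force, the opening and the grip force at its end, in the units of the state.
- read_state(): the state, without advancing time (a new reading comes with each control period).
- get_image(name): name is "scene" or "side" or "wrist"; returns a dict with "image" (480x640x3 uint8, red, green, blue), "depth" (480x640 float32, mm along the optical axis (not along the pixel's ray), 0 where there is no reading), "mtx" (3x3 intrinsics, pixels), "T" (4x4, takes a point from camera to world coordinates); the wrist camera has in their place "tool_from_camera" (4x4, takes a point from camera to tool coordinates, whose origin is the TCP and whose axes are the flange's). Camera axes: x right, y up, looking along -z (the intrinsics and any distortion apply to the point x, -y, -z); pixel columns grow to the right and rows downward; lengths in mm; the calibration is good to about 2 mm. A picture is of the moment at which its call begins: read the wrist's pose just before it.
- sign_off(): hands the job in; it is judged then, once.
Trained networks look in the newest picture that a camera, given by its name, has taken for a name from the list of things; names that differ only in an ending like _2 or _b are one class to them, and where a whole thing is asked for, a point or a joint stands for the part that bears it (a point fixed in the world has none). Each returns a list of dicts, best first, with "confidence" (0 to 1); they miss things now and then, are a little off and sometimes report something else, mostly with a low value. They report only what shows in the picture. A call takes as long as a camera call.
- look_for(camera, label): "uv" ([column, row] in pixels, amid what is visible of it).
- trace(camera, label): "region" (480x640 bool, what is visible of it) and "uv" ([column, row] in pixels, amid what is visible of it).
The state is a dict: "t": time; "q": joint angles; "qd": joint speeds; "effort": joint torques, N m; "eef_pos": TCP position; "tcp_rot": TCP orientation; "force": force on the tool from outside, world axes, zero at the start; "wrist_torque": the same for the moment, N m; "width": finger opening in mm; "grasp_force": force on a finger pad.
Only numpy, scipy, OpenCV 4.12 (cv2) and the standard library are available. Lean on these libraries where they do the work, as an engineer would, in place of code of your own. Each camera call takes 0.05 s, during which the arm holds its last target. There are 200 camera calls.

### The job

First turn the black knob of the tilting carving board clockwise until the board sits level. Then take the long wooden straightedge out of the half-covered tool case - it is longer than the opening, so tilt it and draw it out end first - and hold it level about 5 cm above the middle of the board, along the board's long side, touching neither board nor stand. Finish while still holding it there; leave the board level and everything else on the table where it stands.

Things in the scene. Friction and masses are not known exactly. Their poses are not given: they have to be found in the camera images.
- stand: levelling stand fixed to the table: dark steel base plate 200 x 250 x 14 high, carrying a pale wooden board 150 (stand x) x 240 (stand y) x 16 thick, hinged along the board's near (-x) edge, and a grey column 50 x 60 x 102 high at the far (+x) side with the knob on top. Origin: on the table; the level board's middle is straight above it and its top is 85 above the table; the knob's axis is at x = +112, y = 0. y runs along the board's long side, z up
- board (a joint): tilt of the board about its near-edge hinge, rad: 0 = level, negative = the far (knob) edge is low. It starts 0.06 to 0.13 low. It follows the knob: tilt = 0.1 x (knob - 1.571), and stays where the knob is left
- board_mid (a point): middle of the board's top face; its axes tilt with the board (x towards the knob, y along the long side)
- knob (a joint): turn of the knob, rad, 0 to 2.2, growing clockwise seen from above. The board is level at 1.571. The bar grip lies along the stand's x at 0 with its white pointer line towards -x, and along the stand's y at 1.571 (pointer towards +y, at the red mark beside it). Light friction, about 0.1 N m, no spring
- knob_grip (a point): point on the knob's vertical axis at the height to grip, 139 above the table. The grip is a black upright bar 42 long x 14 wide, from 25 below this point to 7 above it, on a disc 44 across whose top is 23 below this point. This point's axes turn with the knob: the bar lies along its x
- case: dark wooden tool case, green floor, fixed; outside 190 (x) x 336 (y), walls and floor 8 thick. A fixed cover 8 thick (underside at 88, top at 96) closes it from the -y end to y = -20; the rest is open on top up to the +y end wall (inner face y = +160, 88 high). The long walls beside the opening are 64 high. Inner floor at 8, 80 clear under the cover. Origin: centre of the underside; z up
- straightedge: pale wooden bar with red ends and small black ticks, 280 long (its y) x 18 wide (x) x 24 high (z), about 140 g, lying loose along the case's y on the case's inner floor, its -y end hidden under the cover and its +y end in view. Origin: centre of its underside
- rosette: pale wooden rosette, an eight-petalled flat disc about 80 across and 14 thick; bystander. Origin: centre of its underside
- finial: brown turned finial standing upright, 44 across, 84 high; bystander. Origin: centre of its underside
- tower: pale carved model tower standing upright, foot 50 x 50, 94 high; bystander. Origin: centre of its underside
- cup: white ceramic cup, 70 across, 75 high; bystander. Origin: centre of its underside
- offcut: dark wood offcut, 60 x 110 x 30 high; bystander. Origin: centre of its underside
- chisel: round-handled gouge lying flat, 200 long, 26 thick; bystander. Origin: middle of its length, at the underside
- sandblock: cork sanding block, 50 x 90 x 35 high; bystander. Origin: centre of its underside

How it is judged (in metres and radians):
On the way, in this order (a step that is already met when the one before it is completed fails the run):
1. the board is level (value of joint board between -0.02 and 0.02 rad), for 0.3 s.
2. the straightedge is out of the case, in the fingers, above the cover, with the board still level (all of step 1 and z of straightedge in the frame of case above 0.12 m and contact force between the fingers and straightedge above 1 N and contact force between straightedge and case below 0.1 N and contact force between straightedge and stand below 0.1 N), for 0.2 s.
At the end, for the whole second after the job is handed in: Board level within 0.02 rad. Straightedge held still in the fingers, off case, stand and board, underside 15-110 mm above the board top, its middle within 40 mm (across) and 50 mm (along) of the board's middle, level within 0.12 rad, along the board's long side within 0.2 rad (all of step 1 and contact force between the fingers and straightedge above 1 N and contact force between straightedge and case below 0.1 N and contact force between straightedge and stand below 0.1 N and x of straightedge in the frame of board_mid between -0.04 and 0.04 m and y of straightedge in the frame of board_mid between -0.05 and 0.05 m and z of straightedge in the frame of board_mid between 0.015 and 0.11 m and angle between straightedge's own z axis and vertical below 0.12 rad and angle between the y axis of straightedge and the y axis of stand, either way round below 0.2 rad and linear speed of straightedge below 0.03 m/s); the arm keeps its last pose, push and grip.
It fails at once if another thing on the table is moved by more than 30 mm (distance of any of rosette, finial, tower, cup, offcut, chisel, sandblock from where it was at the start of the episode above 0.03 m).
It also fails if it takes over 54 s, if anything falls off the work surface, if the arm or the gripper's body presses on something with over 40 N, if the wrist force passes 120 N, or if a joint passes its speed limit or range.

## Working session

There is one attempt and no reset: what is moved stays moved. The work goes in short steps, Python scripts to look and compute and a tool call to move; the robot and the scene stay as the last step left them, time stands still between calls to the robot, and variables do not carry over. Pictures are saved under pics/ and viewed, at most 10 in all, crops included, and the job is handed in when it is done.

Besides the shell and the picture viewer there is one more tool, called after ">>>" in YAML: its name, and indented under it one key for each argument. step_arm: Moves the arm, as the interface text tells. Shift numbers are shares of 0.06 m and turn numbers shares of 0.08 rad, none past 1 either way. Its arguments: {"type":"object","properties":{"travel":{"type":"array","items":{"type":"array","items":{"type":"number"}}},"yaw":{"type":"array","items":{"type":"number"}},"grip":{"type":"number"},"force":{"type":"number"}},"required":["travel","yaw"]}

```bash
mkdir -p pics; ls; cat > h.py <<'E'
import numpy as np, cv2
from rig import *
def world(im,uv,st=None):
    u,v=uv; d=im["depth"]; p=d[int(v)-2:int(v)+3,int(u)-2:int(u)+3]; z=np.median(p[p>0])
    return pt(im,u,v,z,st)
def T(im,st=None):
    if "T" in im: return im["T"]
    M=np.eye(4); M[:3,:3]=st["tcp_rot"]; M[:3,3]=st["eef_pos"]; return M@im["tool_from_camera"]
def pt(im,u,v,z,st=None):
    K=im["mtx"]; return (T(im,st)@np.array([(u-K[0,2])/K[0,0]*z,-(v-K[1,2])/K[1,1]*z,-z,1]))[:3]
def cloud(im,mask,st=None):
    v,u=np.nonzero(mask&(im["depth"]>0)); z=im["depth"][v,u]; K=im["mtx"]
    P=np.stack([(u-K[0,2])/K[0,0]*z,-(v-K[1,2])/K[1,1]*z,-z,np.ones_like(z)])
    return (T(im,st)@P)[:3].T
def save(im,n): cv2.imwrite("pics/"+n,im["image"][:,:,::-1])
E
python3 - <<'E'
from h import *
st=read_state(); print(st)
for c in ["scene","side"]:
    im=get_image(c); save(im,c+"0.png"); print(c,im["T"].round(2).tolist(),im["mtx"].tolist())
    for l in ["stand","board","knob","case","straightedge","rosette","finial","tower","cup","offcut","chisel","sandblock"]:
        r=trace(c,l)
        if r:
            P=cloud(im,r[0]["region"]); print(c,l,round(r[0]["confidence"],2),r[0]["uv"],np.median(P,0).round(),P.min(0).round(),P.max(0).round(),len(P))
        else: print(c,l,None)
E
```

```text
pics
{'t': 0.0, 'q': array([-8.62276139e+00,  1.18868485e+01,  8.84029969e+01,  2.18297247e-03,
        7.98405345e+01, -8.62377728e+00]), 'qd': array([-0.02989166,  0.00474224,  0.08650609, -0.05427598,  0.04852391,
        0.00278563]), 'effort': array([-8.39226868e-05, -3.70882022e+01, -2.81415099e+01,  6.96549774e-02,
        3.60915181e-02, -1.71865345e-04]), 'eef_pos': array([5.74245873e+02, 1.17907180e-01, 2.21279924e+02]), 'tcp_rot': array([[-1.05431804e-05,  9.99997482e-01, -2.24421315e-03],
       [ 9.99999928e-01,  1.13920791e-05,  3.78248728e-04],
       [ 3.78273342e-04, -2.24420900e-03, -9.99997410e-01]]), 'force': array([ 0.3992346 , -0.48567892, -0.03090597]), 'wrist_torque': array([0.03001789, 0.01597394, 0.02611929]), 'grasp_force': 0.0, 'width': 93.91217967996958}
scene [[-0.1, -0.71, 0.7, 1449.28], [0.99, -0.06, 0.08, 48.13], [-0.01, 0.7, 0.71, 1006.19], [0.0, 0.0, 0.0, 1.0]] [[556.7409838510524, 0.0, 319.15944119122446], [0.0, 556.7409838510524, 242.13271750033135], [0.0, 0.0, 1.0]]
scene stand 0.83 [441.5, 245.8] [508. 220.  74.] [337. 102.  -7.] [607. 376. 151.
[... 1560 characters left out ...]
9.4] [ 526. -149.   32.] [ 513. -205.   10.] [541. -87.  38.] 209
side rosette 0.87 [349.5, 242.1] [691.  10.  13.] [653. -27.  -6.] [730.  57.  27.] 348
side finial 0.77 [355.8, 198.0] [775. 168.  32.] [757. 151.  -6.] [817. 243.  84.] 199
side tower 0.63 [402.7, 283.2] [ 768. -229.   53.] [ 746. -246.   -7.] [ 840. -122.  100.] 625
side cup 0.58 [369.7, 234.3] [768. -18.  49.] [734. -49.  -6.] [837.  93.  82.] 594
side offcut 0.46 [325.6, 179.4] [698. 324.  15.] [585. -27.  -0.] [722. 335. 341.] 56
side chisel 0.71 [411.7, 346.5] [ 729. -397.   22.] [ 666. -424.   -4.] [ 774. -365.   32.] 350
side sandblock 0.68 [287.7, 413.7] [ 370. -487.   34.] [ 333. -531.   -2.] [ 409. -431.   43.] 874
```

View pics/scene0.png

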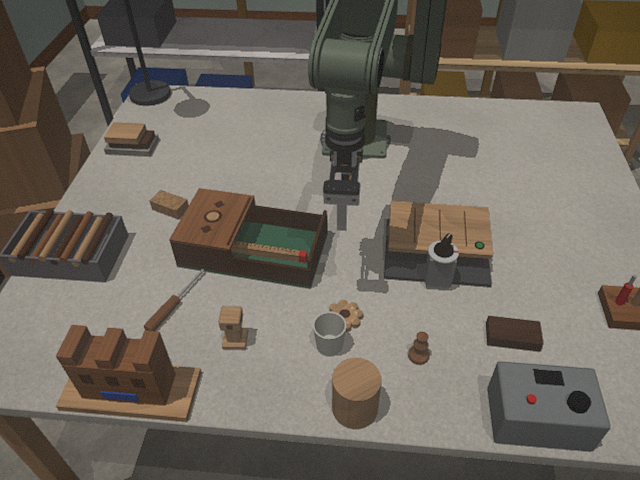

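```bash
python3 - <<'E'
from h import *
im=get_image("scene")
# case top cover points, board, knob
def fit(P,n):
    r=cv2.minAreaRect(P[:,:2].astype(np.float32)); print(n,len(P),np.round(r[0]),np.round(r[1]),round(r[2],1))
P=cloud(im,trace("scene","case")[0]["region"]); fit(P[abs(P[:,2]-96)<5],"cover"); 
P=P[(P[:,2]>50)]; fit(P,"case>50")
P=cloud(im,trace("scene","knob")[0]["region"]); fit(P[abs(P[:,2]-144)<8],"knobtop")
P=cloud(im,trace("scene","board")[0]["region"]);P=P[(P[:,2]>55)&(P[:,2]<92)]; fit(P,"board"); 
A=np.c_[P[:,:2],np.ones(len(P))]; print(np.linalg.lstsq(A,P[:,2],rcond=None)[0])
P=cloud(im,trace("scene","straightedge")[0]["region"]);P=P[abs(P[:,2]-32)<6]; fit(P,"se"); m=P[:,:2].mean(0); print(m,np.linalg.svd(P[:,:2]-m)[2][0])
E
```

```text
cover 0 [0. 0.] [0. 0.] 0.0
case>50 189 [784. 177.] [27. 25.] 74.3
knobtop 121 [573. 226.] [14. 45.] 59.6
board 4704 [460. 228.] [241. 157.] 88.1
[-1.17050959e-01  4.01380075e-03  1.30381272e+02]
se 498 [ 525. -180.] [187.  25.] 83.0
[ 527.61470404 -177.96827233] [0.1071925  0.99423829]
```

The scene shows the case at left (cover left, bar's red end at about (303,256)), and the stand at right with the knob at (443,245). Its bar lies at about -28° in the world frame. I'll go above the knob and look from close by.

>>> step_arm:
  travel:
    - [0.95, 0, 0]
    - [0.95, 0, 0]
    - [0.95, 0, 0]
    - [0.9, 0, 0]
    - [0, 0, 0]
  yaw: [0, 0, 0, 0, 0]
  grip: 0.3

```text
t: 2.17
eef_pos: [574.3, 228.7, 222.3]
tcp_rot: [[-0.006, 1.0, -0.0], [1.0, 0.006, 0.001], [0.001, -0.0, -1.0]]
force: [0.3, -0.6, 0.3]
width: 66.1
grasp_force: 0.0
```

```bash
python3 - <<'E'
from h import *
def fit(P,n):
    if len(P)<5: return print(n,len(P))
    r=cv2.minAreaRect(P[:,:2].astype(np.float32)); print(n,len(P),np.round(r[0]),np.round(r[1]),round(r[2],1))
st=read_state(); print(st["eef_pos"].round(1),st["width"])
im=get_image("wrist"); save(im,"w1.png")
for r in trace("wrist","knob"):
    P=cloud(im,r["region"],st); print(r["confidence"],r["uv"],np.median(P,0).round()); fit(P[abs(P[:,2]-146)<5],"knob")
for c in ["side","scene"]:
    im=get_image(c)
    for r in trace(c,"case"):
        P=cloud(im,r["region"]); print(c,r["confidence"],r["uv"]); fit(P[abs(P[:,2]-96)<4],"cover"); fit(P[(P[:,2]>55)&(P[:,2]<102)],">55")
    for r in trace(c,"straightedge"):
        P=cloud(im,r["region"]); print(c,r["confidence"],r["uv"]); P=P[abs(P[:,2]-32)<5];fit(P,"se")
        if len(P)>5: print(np.percentile(P[:,:2],[2,98],axis=0).round())
E
```

```text
[574.3 228.7 222.3] 66.05614938596173
0.63 [319.8, 255.1] [572. 230. 133.]
knob 1463 [570. 225.] [15. 41.] 59.1
0.37 [166.6, 196.3] [455. 259.  77.]
knob 0
side 0.98 [310.6, 317.9]
cover 3280 [ 501. -230.] [333. 190.] 83.1
>55 5113 [ 502. -226.] [344. 190.] 83.1
side 0.21 [372.5, 233.6]
cover 0
>55 209 [769. -15.] [75. 64.] 70.2
side 0.55 [308.2, 288.5]
se 172 [ 527. -146.] [109.  17.] 83.9
[[ 516. -198.]
 [ 540.  -93.]]
side 0.53 [370.7, 233.6]
se 65 [770. -16.] [63. 57.] 36.4
[[739. -42.]
 [797.  16.]]
scene 0.96 [245.9, 235.5]
cover 3244 [ 503. -228.] [332. 195.] 82.8
>55 5128 [ 503. -224.] [339. 197.] 83.7
scene 0.66 [265.9, 253.2]
se 480 [ 526. -179.] [182.  25.] 84.0
[[ 511. -265.]
 [ 543.  -91.]]
```

View pics/w1.png

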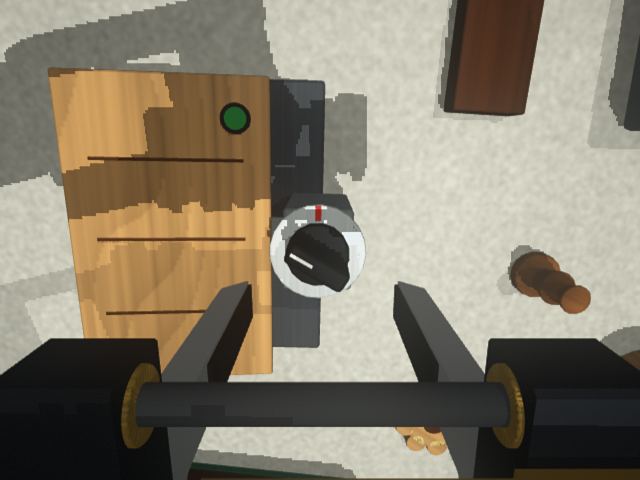

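The wrist view shows the knob at (318,252), bar at about -31°, pointer left (short of the red mark at (318,213)). It sits at about (571,226). Next I align the jaws across the bar, then descend.

>>> step_arm:
  travel:
    - [-0.05, -0.05, 0]
    - [0, 0, 0]
    - [0, 0, 0]
    - [0, 0, 0]
    - [0, 0, 0]
  yaw: [-1, -1, -1, -1, -1]

```text
t: 3.2
eef_pos: [572.2, 221.1, 222.6]
tcp_rot: [[-0.391, 0.921, 0.0], [0.921, 0.391, -0.0], [-0.0, 0.0, -1.0]]
force: [-0.2, -0.4, -0.1]
width: 65.7
grasp_force: 0.0
```

>>> step_arm:
  travel:
    - [0, 0, 0]
    - [0, 0, 0]
    - [0, 0, 0]
    - [0, 0, 0]
    - [0, 0, 0]
  yaw: [-1, -1, -1, -1, -1]

```text
t: 3.82
eef_pos: [572.2, 221.1, 222.5]
tcp_rot: [[-0.718, 0.696, 0.0], [0.696, 0.718, -0.0], [-0.0, 0.0, -1.0]]
force: [0.0, 0.5, 0.2]
width: 65.8
grasp_force: 0.0
```

>>> step_arm:
  travel:
    - [0, 0, 0]
    - [0, 0, 0]
    - [0, 0, 0]
    - [0, 0, 0]
    - [0, 0, 0]
  yaw: [-1, -1, -0.9, 0, 0]

```text
t: 4.45
eef_pos: [572.1, 221.5, 222.5]
tcp_rot: [[-0.857, 0.515, 0.0], [0.515, 0.857, -0.0], [-0.0, 0.0, -1.0]]
force: [-1.2, -0.7, 0.6]
width: 66.0
grasp_force: 0.0
```

>>> step_arm:
  travel:
    - [0.05, 0.055, 0.4]
    - [0, 0, 0.5]
    - [0, 0, 0.52]
    - [0, 0, 0]
    - [0, 0, 0]
  yaw: [0, 0, 0, 0, 0]

```text
t: 5.08
eef_pos: [572.0, 226.5, 138.5]
tcp_rot: [[-0.858, 0.513, 0.002], [0.513, 0.858, 0.0], [-0.001, 0.001, -1.0]]
force: [-0.2, -0.5, 0.6]
width: 65.8
grasp_force: 0.0
```

>>> step_arm:
  travel:
    - [0, 0, 0]
    - [0, 0, 0]
    - [0, 0, 0]
    - [0, 0, 0]
    - [0, 0, 0]
  yaw: [0, 0, 0, 0, 0]
  grip: 1
  force: 25

```text
t: 5.7
eef_pos: [571.1, 226.3, 137.2]
tcp_rot: [[-0.858, 0.513, -0.0], [0.513, 0.858, -0.0], [0.0, -0.0, -1.0]]
force: [-0.0, -0.6, 0.2]
width: 19.3
grasp_force: 0.0
```

>>> step_arm:
  travel:
    - [0, 0, 0]
    - [0, 0, 0]
    - [0, 0, 0]
    - [0, 0, 0]
    - [0, 0, 0]
  yaw: [0, 0, 0.5, 1, 1]

```text
t: 6.32
eef_pos: [570.4, 225.1, 137.2]
tcp_rot: [[-0.738, 0.675, -0.002], [0.675, 0.738, -0.002], [-0.0, -0.003, -1.0]]
force: [-2.9, -4.3, 2.9]
width: 13.5
grasp_force: 25.0
```

>>> step_arm:
  travel:
    - [0, 0, 0]
    - [0, 0, 0]
    - [0, 0, 0]
    - [0, 0, 0]
    - [0, 0, 0]
  yaw: [1, 1, 1, 1, 1]

```text
t: 6.95
eef_pos: [570.5, 225.3, 137.2]
tcp_rot: [[-0.416, 0.909, -0.002], [0.909, 0.416, -0.002], [-0.001, -0.002, -1.0]]
force: [-3.2, -3.5, 2.8]
width: 13.7
grasp_force: 25.0
```

>>> step_arm:
  travel:
    - [0, 0, 0]
    - [0, 0, 0]
    - [0, 0, 0]
    - [0, 0, 0]
    - [0, 0, 0]
  yaw: [1, 1, 1, 1, 1]

```text
t: 7.58
eef_pos: [570.7, 225.3, 137.2]
tcp_rot: [[-0.03, 1.0, -0.001], [1.0, 0.03, -0.002], [-0.002, -0.001, -1.0]]
force: [-2.4, -4.2, 1.7]
width: 14.1
grasp_force: 25.0
```

>>> step_arm:
  travel:
    - [0, 0, 0]
    - [0, 0, 0]
    - [0, 0, 0]
  yaw: [0.8, 0, 0]

```text
t: 7.95
eef_pos: [570.8, 225.4, 137.2]
tcp_rot: [[0.031, 1.0, -0.001], [1.0, -0.031, -0.002], [-0.002, -0.001, -1.0]]
force: [-1.8, -5.2, 2.3]
width: 13.9
grasp_force: 25.0
```

```bash
python3 - <<'E'
from h import *
for c in ["scene","side"]:
    im=get_image(c); 
    for r in trace(c,"board")[:1]:
        P=cloud(im,r["region"]);P=P[(P[:,2]>65)&(P[:,2]<95)]; m=np.median(P,0)
        for _ in range(4):
            A=np.c_[P-m][:,:2]; A=np.c_[A,np.ones(len(A))]; k=np.linalg.lstsq(A,P[:,2],rcond=None)[0]; e=P[:,2]-A@k; P=P[abs(e)<2.5*e.std()]
        print(c,r["confidence"],len(P),k,cv2.minAreaRect(P[:,:2].astype(np.float32)))
E
```

```text
scene 0.68 3064 [-4.36432664e-03  1.62407540e-03  8.56016813e+01] ((491.4116516113281, 227.45997619628906), (240.90699768066406, 217.9285430908203), 88.37464141845703)
side 0.62 244 [ 0.11260765  0.25573407 85.64825427] ((773.0274658203125, -217.9691619873047), (47.375328063964844, 48.21204376220703), 4.879787445068359)
```

Board is level (slope about -0.004). I release the knob and go over the bar.

>>> step_arm:
  travel:
    - [0, 0, 0]
    - [0, 0, 0]
    - [0, 0, 0]
    - [0, 0, -0.5]
    - [0, 0, -0.8]
  yaw: [0, 0, 0, 0, 0]
  grip: 0.45

```text
t: 8.78
eef_pos: [569.6, 226.3, 213.6]
tcp_rot: [[0.032, 0.999, -0.005], [0.999, -0.032, -0.001], [-0.001, -0.005, -1.0]]
force: [0.8, -0.6, 0.3]
width: 51.6
grasp_force: 0.0
```

>>> step_arm:
  travel:
    - [0, 0, -0.5]
    - [-0.8, -0.1, 0]
    - [-0.9, -0.1, 0]
    - [-0.9, -0.1, 0]
    - [-0.9, -0.1, 0]
  yaw: [0, 0, 0, 0, 0]

```text
t: 9.4
eef_pos: [540.2, 16.0, 245.4]
tcp_rot: [[0.031, 1.0, 0.001], [1.0, -0.031, 0.0], [0.0, 0.001, -1.0]]
force: [0.3, 0.1, 0.6]
width: 51.5
grasp_force: 0.0
```

>>> step_arm:
  travel:
    - [-0.9, -0.1, 0]
    - [-0.9, 0, 0]
    - [-0.7, 0, 0]
    - [0, 0, 0]
    - [0, 0, 0]
  yaw: [0, 0, 0, 0.96, 0]

```text
t: 10.02
eef_pos: [529.7, -132.9, 245.2]
tcp_rot: [[0.109, 0.994, 0.0], [0.994, -0.109, 0.0], [0.0, 0.0, -1.0]]
force: [-0.1, -0.3, 1.1]
width: 52.0
grasp_force: 0.0
```

```bash
python3 - <<'E'
from h import *
st=read_state(); print(st["eef_pos"].round(1),st["tcp_rot"].round(3).tolist(),st["width"])
im=get_image("wrist"); save(im,"w2.png")
def ln(P):
    r=cv2.minAreaRect(P[:,:2].astype(np.float32)); print(len(P),np.round(r[0],1),np.round(r[1]),round(r[2],1),np.percentile(P,[1,99],axis=0).round().tolist())
for r in trace("wrist","straightedge"):
    P=cloud(im,r["region"],st); P=P[abs(P[:,2]-32)<5]; print(r["confidence"],r["uv"]); 
    if len(P)>20: ln(P)
for r in trace("wrist","case")[:1]:
    P=cloud(im,r["region"],st); Q=P[abs(P[:,2]-96)<4]; ln(Q); Q=P[abs(P[:,2]-64)<4]; ln(Q); Q=P[abs(P[:,2]-88)<3.5]; ln(Q)
im=get_image("scene"); r=trace("scene","board")[0]; P=cloud(im,r["region"]);P=P[(P[:,2]>70)&(P[:,2]<95)&(P[:,0]<535)]
print(np.linalg.lstsq(np.c_[P[:,:2],np.ones(len(P))],P[:,2],rcond=None)[0])
E
```

```text
[ 529.7 -132.9  245.2] [[0.109, 0.994, 0.0], [0.994, -0.109, 0.0], [0.0, 0.0, -1.0]] 51.96121185677364
0.9 [317.5, 262.5]
3587 [ 524.2 -185. ] [192.  18.] 83.8 [[507.0, -278.0, 29.0], [541.0, -91.0, 33.0]]
11598 [ 500.3 -301.8] [114. 175.] 83.4 [[416.0, -362.0, 93.0], [581.0, -243.0, 97.0]]
3334 [ 511. -151.] [186. 191.] 83.2 [[408.0, -225.0, 60.0], [614.0, -59.0, 65.0]]
2783 [ 510.7 -152.7] [189. 174.] 83.1 [[437.0, -253.0, 86.0], [606.0, -50.0, 91.0]]
[-9.69644741e-03  3.40352309e-03  8.92718098e+01]
```

View pics/w2.png

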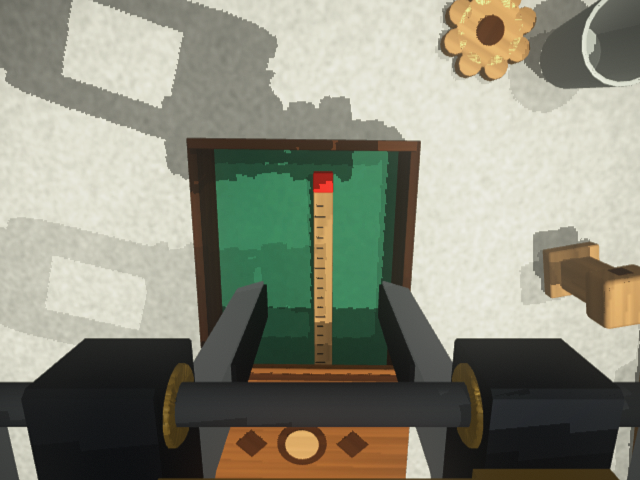

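The wrist view shows the bar at columns 313-333, its red end at (322,182), running straight under the cover and in line with the jaws. I descend and grip lightly, so the bar can pivot.

>>> step_arm:
  travel:
    - [0, 0, 0.9]
    - [0, 0, 0.9]
    - [0, 0, 0.9]
    - [0, 0, 0.6]
    - [0, 0, 0.28]
  yaw: [0, 0, 0, 0, 0]

```text
t: 10.9
eef_pos: [528.1, -131.3, 28.1]
tcp_rot: [[0.107, 0.994, -0.004], [0.994, -0.107, 0.002], [0.001, -0.004, -1.0]]
force: [-0.2, 0.0, -0.2]
width: 51.8
grasp_force: 0.0
```

>>> step_arm:
  travel:
    - [0, 0, 0]
    - [0, 0, 0]
    - [0, 0, 0]
    - [0, 0, 0]
    - [0, 0, 0]
  yaw: [0, 0, 0, 0, 0]
  grip: 1
  force: 10

```text
t: 11.52
eef_pos: [530.7, -132.9, 31.9]
tcp_rot: [[0.109, 0.994, 0.002], [0.994, -0.109, -0.001], [-0.001, 0.002, -1.0]]
force: [-0.8, -0.3, 6.4]
width: 18.1
grasp_force: 10.0
```

>>> step_arm:
  travel:
    - [0, 0, 0]
    - [0, 0, -0.2]
    - [0, 0, -0.2]
    - [0, 0, -0.2]
    - [0, 0, 0]
  yaw: [0, 0, 0, 0, 0]

```text
t: 12.15
eef_pos: [530.8, -133.0, 68.0]
tcp_rot: [[0.109, 0.994, 0.003], [0.994, -0.109, -0.001], [-0.001, 0.003, -1.0]]
force: [0.9, -0.5, -0.4]
width: 18.1
grasp_force: 10.0
```

```bash
cat > bar.py <<'E'
from h import *
import sys
st=read_state(); print(st["eef_pos"].round(1),st["width"].round(1),st["force"].round(1),st["wrist_torque"].round(2))
for c in sys.argv[2:]:
    im=get_image(c)
    if sys.argv[1]!="-": save(im,sys.argv[1]+c+".png")
    for r in trace(c,"straightedge")[:1]:
        P=cloud(im,r["region"],st); a=np.array([.109,.994]); p=np.median(P,0); P=P[np.linalg.norm(P-p,axis=1)<200]
        s=P[:,:2]@a; o=(s>np.percentile(s,3))&(s<np.percentile(s,97)); 
        print(c,r["confidence"],r["uv"],len(P))
        b=np.linspace(s[o].min(),s[o].max(),9)
        for i in range(8):
            k=(s>=b[i])&(s<b[i+1])
            if k.sum()>3: print("   ",np.median(P[k],0).round(1),"top",np.percentile(P[k,2],90).round(1))
E
python3 bar.py a scene side
```

```text
Traceback (most recent call last):
  File "bar.py", line 3, in <module>
    st=read_state(); print(st["eef_pos"].round(1),st["width"].round(1),st["force"].round(1),st["wrist_torque"].round(2))
                                                  ^^^^^^^^^^^^^^^^^
AttributeError: 'float' object has no attribute 'round'
```

```bash
sed -i 's/st\["width"\].round(1)/round(st["width"],1)/' bar.py; python3 bar.py a scene side wrist
```

```text
[ 530.8 -133.    68. ] 18.1 [ 0.9 -0.5 -0.4] [0.07 0.03 0.02]
scene 0.81 [260.0, 241.9] 630
    [ 525.5 -245.6   63.4] top 67.2
    [ 527.3 -224.9   62.8] top 67.6
    [ 530.3 -204.5   61.9] top 67.6
    [ 533.3 -184.5   60.6] top 68.0
    [ 536.4 -163.4   59.2] top 67.5
    [ 537.2 -150.2   59.7] top 69.3
    [ 539.8 -116.1   64.2] top 70.2
    [ 541.6 -100.8   66.1] top 70.4
side 0.5 [312.8, 287.4] 252
    [ 518.3 -211.7   63.8] top 67.7
    [ 520.5 -195.3   63.8] top 68.0
    [ 522.5 -180.9   63.5] top 68.7
    [ 523.3 -166.1   65.8] top 70.1
    [ 525.5 -152.5   66. ] top 68.7
    [ 528.9 -137.9   65. ] top 68.7
    [ 530.9 -122.4   66.1] top 70.0
    [ 534.3 -110.7   67.8] top 70.7
wrist 0.77 [317.6, 314.1] 9430
    [ 522.6 -205.7   65.9] top 66.7
    [ 524.1 -193.4   66.2] top 67.0
    [ 527.8 -158.3   66.9] top 67.7
    [ 529.2 -143.9   67.2] top 68.1
    [ 531.  -128.5   67.6] top 68.4
    [ 532.6 -113.    67.9] top 68.8
    [534.3 -97.   68.5] top 69.4
```

>>> step_arm:
  travel:
    - [0, 0, 0]
    - [0, 0, 0]
    - [0, 0, 0]
  yaw: [0, 0, 0]
  force: 4

```text
t: 12.82
eef_pos: [529.6, -132.5, 66.4]
tcp_rot: [[0.109, 0.994, -0.0], [0.994, -0.109, 0.0], [-0.0, -0.0, -1.0]]
force: [0.2, 0.4, -0.6]
width: 17.7
grasp_force: 4.0
```

```bash
python3 bar.py - wrist
```

```text
[ 529.6 -132.5   66.4] 17.7 [ 0.2  0.4 -0.6] [ 0.04  0.01 -0.03]
wrist 0.78 [318.9, 311.2] 9326
    [ 520.1 -214.8   53.4] top 54.6
    [ 522.  -200.5   55.6] top 56.5
    [ 526.  -161.8   61.2] top 62.2
    [ 527.6 -147.7   63.4] top 64.7
    [ 529.5 -130.9   65.9] top 67.1
    [ 531.3 -114.2   68.4] top 69.7
    [533.2 -96.2  70.8] top 72.1
```

The bar droops at 4 N (slope 0.146) with its far end on the floor. I lift to about 20° of tilt.

>>> step_arm:
  travel:
    - [0, 0, -0.15]
    - [0, 0, -0.2]
    - [0, 0, -0.2]
    - [0, 0, -0.2]
    - [0, 0, -0.05]
  yaw: [0, 0, 0, 0, 0]

```text
t: 13.55
eef_pos: [530.5, -132.9, 116.1]
tcp_rot: [[0.109, 0.994, 0.003], [0.994, -0.109, -0.001], [-0.001, 0.003, -1.0]]
force: [0.6, 0.0, -0.2]
width: 17.7
grasp_force: 4.0
```

```bash
python3 bar.py - wrist
```

```text
[ 530.5 -132.9  116.1] 17.7 [ 0.6  0.  -0.2] [ 0.01 -0.03  0.02]
```

```bash
python3 bar.py b wrist scene side
```

```text
[ 530.1 -132.6  115.2] 18.1 [-0.2  0.7  0.4] [ 0.02 -0.09  0.04]
wrist 0.86 [317.6, 304.4] 9127
    [ 518.2 -241.9   72.9] top 76.1
    [ 520.3 -221.4   80.6] top 83.7
    [ 522.1 -211.2   85. ] top 85.1
    [ 525.4 -172.6   99.3] top 100.1
    [ 526.9 -159.8  104.2] top 107.2
    [ 529.1 -139.4  112. ] top 115.0
    [ 531.2 -119.   119.7] top 122.9
    [533.5 -96.6 125.5] top 128.4
scene 0.95 [262.8, 233.7] 767
    [ 525.  -247.6   63.6] top 73.4
    [ 527.  -227.    73.1] top 81.5
    [ 529.2 -206.2   81.4] top 88.0
    [ 531.2 -184.8   90. ] top 97.0
    [ 533.4 -163.6   97.2] top 103.7
    [ 536.3 -148.8   99.4] top 109.2
    [ 537.6 -116.2  116.3] top 121.4
    [ 540.  -100.7  121.3] top 128.3
side 0.88 [310.0, 280.8] 322
    [ 518.3 -218.4   80.7] top 84.8
    [ 520.8 -203.8   86.6] top 91.7
    [ 522.3 -185.2   92.7] top 98.4
    [ 524.1 -171.2   98.7] top 103.8
    [ 524.8 -154.9  104.3] top 108.9
    [ 527.6 -140.7  110.9] top 114.3
    [ 532.9 -125.2  116.1] top 119.4
    [ 533.8 -111.6  123.1] top 126.6
```

View pics/bwrist.png

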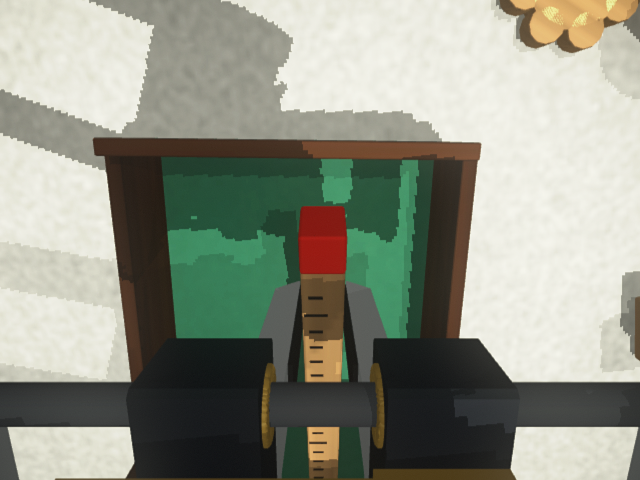

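The wrist view shows the red end raised at (323,240), bar sloping down under the cover at about 21°, clear of the end wall. I tighten the grip and draw it out along its own line.

>>> step_arm:
  travel:
    - [0, 0, 0]
    - [0, 0, 0]
    - [0.4, 0, -0.155]
    - [0.4, 0, -0.155]
    - [0.4, 0, -0.155]
  yaw: [0, 0, 0, 0, 0]
  force: 30

```text
t: 14.58
eef_pos: [536.9, -60.3, 142.2]
tcp_rot: [[0.109, 0.994, -0.001], [0.994, -0.109, 0.0], [0.0, -0.001, -1.0]]
force: [0.2, -0.3, -0.8]
width: 17.8
grasp_force: 30.0
```

>>> step_arm:
  travel:
    - [0.4, 0, -0.155]
    - [0.4, 0, -0.155]
    - [0.2, 0, -0.1]
    - [0, 0, -0.5]
    - [0, 0, -0.7]
  yaw: [0, 0, 0, 0, 0]

```text
t: 15.2
eef_pos: [542.4, -1.2, 237.8]
tcp_rot: [[0.109, 0.994, -0.005], [0.994, -0.109, 0.0], [-0.0, -0.005, -1.0]]
force: [-0.2, 0.3, -0.1]
width: 17.5
grasp_force: 30.0
```

```bash
python3 bar.py c wrist scene side
```

```text
[542.4  -1.2 237.8] 17.5 [-0.2  0.3 -0.1] [ 0.1   0.02 -0.  ]
wrist 0.61 [321.1, 305.7] 9103
    [ 530.1 -110.4  195.5] top 198.5
    [532.4 -90.2 203.3] top 206.3
    [532.6 -79.7 207.3] top 208.2
    [537.8 -41.2 222. ] top 222.6
    [539.2 -28.4 226.8] top 229.8
    [541.3  -8.  234.6] top 237.8
    [543.6  12.5 242.4] top 245.5
    [546.   34.6 248.2] top 251.2
scene 0.6 [300.1, 204.3] 1386
    [ 534.8 -194.3  165.1] top 173.5
    [ 537.9 -164.4  175.9] top 185.0
    [ 541.1 -134.1  188.8] top 197.7
    [ 544.9 -103.8  199.6] top 208.6
    [548.2 -71.2 212. ] top 221.2
    [550.8 -41.6 224.5] top 232.4
    [554.7 -17.8 230.9] top 239.4
    [557.8  21.8 247.2] top 256.6
side 0.57 [307.8, 240.2] 724
    [ 520.6 -207.3  160.5] top 166.4
    [ 523.4 -174.5  171.2] top 178.5
    [ 527.  -145.5  183.8] top 189.1
    [ 530.3 -115.2  194.3] top 200.7
    [534.8 -83.6 205.1] top 211.3
    [537.2 -57.9 216.9] top 223.4
    [539.9 -25.9 228.4] top 236.0
    [544.7   2.7 241.4] top 246.5
```

View pics/cscene.png

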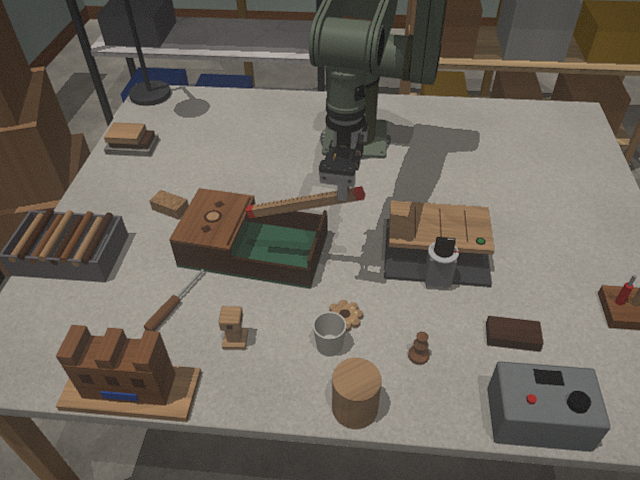

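The scene shows the bar out of the case, held tilted from about (250,210) to (360,193). I'll lay it across the cover and the end wall to level it, then regrip at its middle.

>>> step_arm:
  travel:
    - [0, 0, 0]
    - [0, 0, 0]
    - [-0.33, 0, 0]
    - [-0.33, 0, 0.2]
    - [0, 0, 0.3]
  yaw: [0, 0, 0, 0, 0]

```text
t: 16.12
eef_pos: [539.7, -42.8, 208.3]
tcp_rot: [[0.112, 0.994, 0.001], [0.994, -0.112, -0.001], [-0.0, 0.001, -1.0]]
force: [0.5, 0.5, -1.0]
width: 17.8
grasp_force: 30.0
```

>>> step_arm:
  travel:
    - [0, 0, 0]
    - [0, 0, 0.3]
    - [0, 0, 0.3]
    - [0, 0, 0.3]
    - [0, 0, 0.3]
  yaw: [0, 0, 0, 0, 0]
  force: 4

```text
t: 16.75
eef_pos: [539.3, -40.3, 135.3]
tcp_rot: [[0.108, 0.994, -0.001], [0.994, -0.108, 0.0], [0.0, -0.001, -1.0]]
force: [-0.3, -0.3, -0.8]
width: 18.3
grasp_force: 4.0
```

```bash
python3 bar.py d scene side
```

```text
[539.3 -40.3 135.3] 18.3 [-0.3 -0.3 -0.8] [ 0.06 -0.05 -0.01]
scene 0.77 [275.6, 227.3] 1281
    [ 523.9 -247.   117.9] top 123.5
    [ 527.3 -213.6  120. ] top 125.0
    [ 531.  -181.2  121.6] top 127.3
    [ 534.7 -148.7  123.8] top 129.3
    [ 538.7 -116.3  125.7] top 131.8
    [542.  -83.4 127.8] top 133.5
    [544.3 -61.2 128.8] top 134.1
    [549.7 -14.2 133.7] top 137.9
side 0.7 [309.0, 270.4] 596
    [ 513.5 -261.   119.6] top 123.4
    [ 515.7 -227.4  122.2] top 125.0
    [ 519.1 -193.8  123.2] top 126.9
    [ 522.4 -162.4  125. ] top 128.4
    [ 527.  -128.3  126.9] top 130.5
    [529.1 -96.7 128.5] top 132.8
    [533.2 -65.  131. ] top 134.6
    [538.3 -36.  132.9] top 136.0
```

>>> step_arm:
  travel:
    - [0, 0, 0.2]
    - [0, 0, 0.2]
    - [0, 0, 0.05]
    - [0, 0, 0]
    - [0, 0, 0]
  yaw: [0, 0, 0, 0, 0]

```text
t: 17.58
eef_pos: [540.1, -40.9, 110.4]
tcp_rot: [[0.109, 0.994, 0.001], [0.994, -0.109, -0.0], [-0.0, 0.001, -1.0]]
force: [-0.6, 0.2, 1.7]
width: 18.1
grasp_force: 4.0
```

>>> step_arm:
  travel:
    - [0, 0, 0]
    - [0, 0, 0]
    - [0, 0, -0.5]
    - [0, 0, -0.9]
    - [0, 0, -0.3]
  yaw: [0, 0, 0, 0, 0]
  grip: 0.45

```text
t: 18.2
eef_pos: [541.5, -41.1, 215.5]
tcp_rot: [[0.109, 0.994, 0.006], [0.994, -0.109, -0.001], [-0.001, 0.006, -1.0]]
force: [-0.4, 0.2, -1.0]
width: 51.4
grasp_force: 0.0
```

>>> step_arm:
  travel:
    - [-0.55, 0, 0]
    - [-0.55, 0, 0]
    - [-0.5, 0, 0]
    - [0, 0, 0]
  yaw: [0, 0, 0, 0]

```text
t: 18.7
eef_pos: [528.3, -137.5, 210.7]
tcp_rot: [[0.112, 0.994, -0.002], [0.994, -0.112, 0.001], [0.0, -0.002, -1.0]]
force: [0.2, -0.0, -0.3]
width: 51.5
grasp_force: 0.0
```

```bash
python3 bar.py e scene wrist
```

```text
[ 528.3 -137.5  210.7] 51.5 [ 0.2 -0.  -0.3] [ 0.03  0.07 -0.02]
scene 0.63 [283.4, 229.5] 1403
    [ 524.7 -249.5  117.2] top 122.1
    [ 528.1 -217.5  115.3] top 120.7
    [ 531.3 -184.2  114.8] top 119.1
    [ 535.1 -151.4  111.7] top 117.8
    [ 538.6 -119.   110.9] top 116.1
    [542.3 -86.  110.1] top 114.7
    [545.3 -54.3 109.2] top 114.0
    [549.5 -20.8 107.4] top 112.3
wrist 0.74 [321.3, 199.7] 10367
    [ 515.2 -264.4  120.4] top 121.1
    [ 520.8 -214.4  117.6] top 118.6
    [ 524.2 -184.2  116.4] top 117.4
    [ 527.8 -151.5  114.9] top 115.9
    [ 531.4 -119.   113.5] top 114.6
    [534.9 -86.2 112.2] top 113.1
    [538.8 -53.5 110.7] top 111.7
    [542.1 -20.4 109.4] top 110.5
```

View pics/ewrist.png

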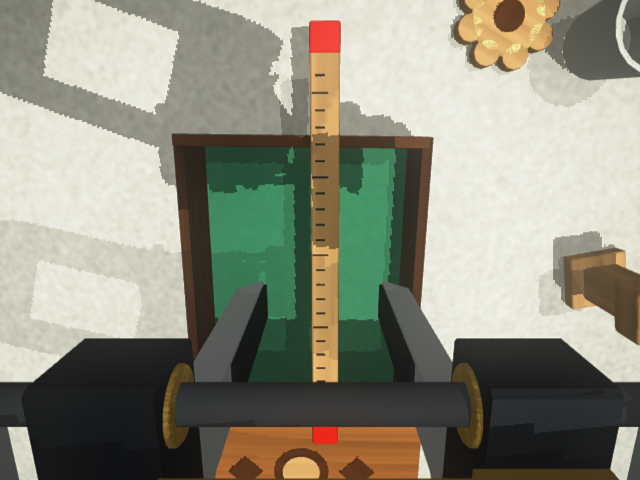

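The bar rests across the cover and end wall, running from (325,35) to (325,435), with its middle near (529,-142). I regrip there firmly.

>>> step_arm:
  travel:
    - [-0.07, 0, 0.5]
    - [0, 0, 0.7]
    - [0, 0, 0.5]
    - [0, 0, 0.05]
    - [0, 0, 0]
  yaw: [0, 0, 0, 0, 0]

```text
t: 19.52
eef_pos: [529.5, -139.9, 107.8]
tcp_rot: [[0.108, 0.994, 0.001], [0.994, -0.108, -0.0], [-0.0, 0.001, -1.0]]
force: [0.7, -0.2, 0.6]
width: 51.8
grasp_force: 0.0
```

>>> step_arm:
  travel:
    - [0, 0, 0]
    - [0, 0, 0]
    - [0, 0, 0]
    - [0, 0, 0]
    - [0, 0, 0]
  yaw: [0, 0, 0, 0, 0]
  grip: 1
  force: 40

```text
t: 20.15
eef_pos: [529.0, -140.4, 107.4]
tcp_rot: [[0.109, 0.994, 0.001], [0.994, -0.109, -0.0], [-0.0, 0.001, -1.0]]
force: [0.3, -0.2, 2.2]
width: 18.0
grasp_force: 40.0
```

>>> step_arm:
  travel:
    - [0, 0, 0]
    - [0, 0, -0.5]
    - [0, 0, -0.8]
    - [0, 0, -0.8]
    - [0, 0, -0.3]
  yaw: [0, 0, 0, 0, 0]

```text
t: 20.78
eef_pos: [530.1, -140.8, 253.8]
tcp_rot: [[0.109, 0.994, 0.005], [0.994, -0.109, -0.002], [-0.002, 0.005, -1.0]]
force: [0.3, 0.8, -0.7]
width: 17.9
grasp_force: 40.0
```

```bash
python3 bar.py - scene side wrist
```

```text
[ 530.1 -140.8  253.8] 17.9 [ 0.3  0.8 -0.7] [-0.03 -0.04 -0.01]
scene 0.79 [286.8, 181.9] 1604
    [ 525.6 -250.8  262.3] top 268.4
    [ 529.  -217.7  260.8] top 266.5
    [ 532.9 -184.2  258.9] top 265.2
    [ 536.2 -161.3  258.3] top 264.5
    [ 540.2 -117.2  257.5] top 262.2
    [543.4 -85.4 255.7] top 260.7
    [547.5 -52.5 254.3] top 259.1
    [550.9 -19.3 253.1] top 258.1
side 0.84 [313.0, 252.6] 443
    [ 514.  -270.6  263.7] top 268.0
    [ 516.9 -244.8  265.3] top 267.1
    [ 518.  -223.3  263.7] top 266.3
    [ 520.4 -203.9  263.3] top 266.4
    [ 523.4 -183.5  261.8] top 264.2
    [ 524.6 -161.7  260.5] top 263.3
    [ 530.8 -142.3  260.4] top 262.8
    [ 533.7 -120.1  259.4] top 261.2
wrist 0.84 [321.5, 202.6] 19483
    [ 523.6 -196.7  263.7] top 264.4
    [ 527.2 -163.6  262.2] top 263.0
    [ 528.8 -149.3  261.6] top 262.5
    [ 531.2 -126.5  260.6] top 261.5
    [ 533.8 -104.4  259.6] top 260.6
    [536.2 -81.7 258.7] top 259.6
    [538.6 -59.2 257.7] top 258.6
    [541.1 -36.8 256.7] top 257.6
```

>>> step_arm:
  travel:
    - [0, 0, 0]
    - [0.5, -0.1, 0]
    - [0.7, -0.2, 0]
    - [0.7, -0.2, 0]
    - [0.7, -0.2, 0]
  yaw: [-0.98, 0, 0, 0, 0]

```text
t: 21.7
eef_pos: [489.9, 18.3, 248.7]
tcp_rot: [[0.031, 1.0, -0.004], [1.0, -0.031, 0.001], [0.001, -0.004, -1.0]]
force: [0.2, 0.6, -0.6]
width: 17.9
grasp_force: 40.0
```

>>> step_arm:
  travel:
    - [0.7, -0.2, 0]
    - [0.7, -0.2, 0]
    - [0.7, -0.2, 0]
    - [0.7, -0.07, 0]
    - [0.7, 0, 0]
  yaw: [0, 0, 0, 0, 0]

```text
t: 22.32
eef_pos: [456.2, 229.1, 248.8]
tcp_rot: [[0.03, 1.0, -0.004], [1.0, -0.03, -0.001], [-0.001, -0.004, -1.0]]
force: [0.5, 0.1, -1.5]
width: 17.5
grasp_force: 40.0
```

>>> step_arm:
  travel:
    - [0, 0, 0]
    - [0, 0, 0.5]
    - [0, 0, 0.5]
    - [0, 0, 0.4]
    - [0, 0, 0]
  yaw: [0, 0, 0, 0, 0]

```text
t: 22.95
eef_pos: [455.1, 226.2, 163.5]
tcp_rot: [[0.031, 0.999, -0.008], [1.0, -0.031, -0.003], [-0.003, -0.008, -1.0]]
force: [0.2, -0.3, -0.8]
width: 17.6
grasp_force: 40.0
```

```bash
python3 bar.py f scene side wrist; python3 - <<'E'
from h import *
for c in ["scene","side"]:
    im=get_image(c)
    for r in trace(c,"board")[:1]:
        P=cloud(im,r["region"]);P=P[(P[:,2]>75)&(P[:,2]<95)&(P[:,0]<535)&(P[:,1]>100)]
        print(c,np.linalg.lstsq(np.c_[P[:,:2],np.ones(len(P))],P[:,2],rcond=None)[0],cv2.minAreaRect(P[:,:2].astype(np.float32)))
E
```

```text
[455.1 226.2 163.5] 17.6 [ 0.2 -0.3 -0.8] [ 0.    0.03 -0.03]
scene 0.82 [449.5, 200.8] 1444
    [459.5 116.9 173.6] top 178.8
    [460.5 149.3 171.4] top 176.6
    [461.1 182.8 169.6] top 175.1
    [462.5 208.2 168.3] top 174.6
    [463.9 252.4 168.4] top 173.5
    [464.8 280.8 165.4] top 171.4
    [464.9 313.8 163.4] top 169.0
    [466.3 346.7 162.1] top 168.3
side 0.83 [256.6, 183.4] 272
    [452.5  95.9 176.2] top 182.8
    [453.1 124.3 178.4] top 182.8
    [453.5 146.3 178.1] top 180.5
    [455.9 172.1 176.1] top 180.3
    [456.  197.  175.7] top 178.3
    [456.6 220.1 175.1] top 178.7
    [459.6 243.2 172.8] top 175.1
    [461.7 267.8 173. ] top 174.5
wrist 0.89 [320.0, 203.4] 19889
    [453.1 170.3 173.4] top 174.1
    [453.6 203.3 171.8] top 172.6
    [454.5 217.9 171.3] top 172.1
    [455.2 240.6 170.2] top 171.1
    [456.  263.  169.2] top 170.1
    [456.6 285.7 168.2] top 169.1
    [457.3 308.4 167.1] top 168.1
    [458.1 330.8 166.2] top 167.1
scene [-3.96930262e-03  2.91656176e-03  8.69267640e+01] ((459.2601318359375, 228.23226928710938), (240.6974334716797, 154.54022216796875), 88.97019958496094)
side [1.72910205e-03 5.26886673e-03 8.27415090e+01] ((458.6218566894531, 225.27639770507812), (249.8649444580078, 150.76812744140625), 89.16964721679688)
```

View pics/fscene.png

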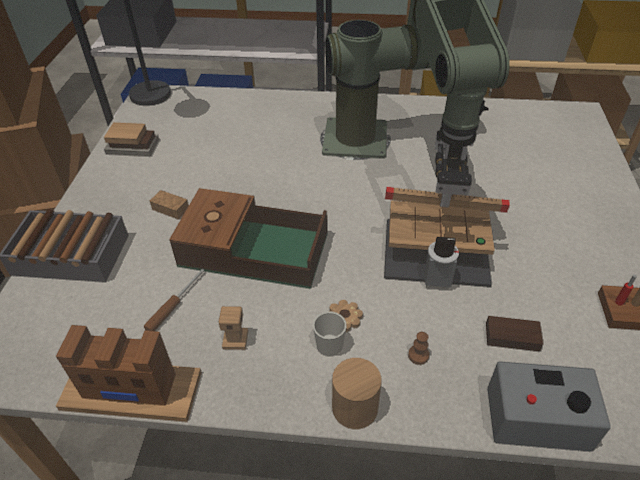

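The scene shows the bar centred over the level board (red ends at (390,193) and (505,205)), underside about 60 mm above it. I'll nudge it to 50 mm, settle and hand in.

>>> step_arm:
  travel:
    - [0.03, 0.06, 0.18]
    - [0, 0, 0]
    - [0, 0, 0]
    - [0, 0, 0]
    - [0, 0, 0]
  yaw: [0, 0, 0, 0, 0]

```text
t: 24.08
eef_pos: [461.5, 229.8, 156.3]
tcp_rot: [[0.03, 1.0, 0.0], [1.0, -0.03, 0.0], [0.0, 0.0, -1.0]]
force: [-0.9, 0.7, -1.9]
width: 17.3
grasp_force: 40.0
```

```bash
python3 bar.py - wrist; python3 -c "
from rig import *
print(sign_off())"
```

```text
[461.5 229.8 156.3] 17.3 [-0.9  0.7 -1.9] [ 0.01 -0.06  0.04]
wrist 0.87 [321.7, 200.7] 19767
    [459.6 173.9 166.1] top 166.8
    [459.5 207.1 164.6] top 165.4
    [460.9 221.5 164. ] top 164.9
    [461.6 244.3 163.1] top 164.0
    [462.3 266.7 162.1] top 163.0
    [463.  289.3 161.2] top 162.1
    [463.6 312.  160.3] top 161.2
    [464.3 334.3 159.3] top 160.3
the job is handed in; nothing more can be done
None
```

I turned the knob until the board was level (slope measured under 0.01 rad), then drew the straightedge out. I handed in at about 24 s with it held about 55 mm above the board's middle, about 0.04 rad off level; the judge's verdict was not shown.

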